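# Show the trainee which drops go into which cup

### The arm

A 7-joint arm with a two-finger parallel gripper is mounted at the origin on a cart in front of the work surface, level with it; the furniture and walls round the work are solid. World frame = base frame: x ahead of the robot, y to its left, z up, the work surface at z = 0. Lengths are in m, angles in rad, forces in N, time in s.
With the tool pointing down it reaches from about 0.4 to 0.85 m from the base axis. Payload 6.9 kg.
Tool frame: the origin (TCP) lies between the finger pads, 19 mm behind the fingertips; this is the grasp point; z points along the fingers, y is the line along which they close (so a half turn about z gives the same grasp; the last joint's range is limited). The gripper opens to 85 mm and grips with 20 to 120 N. Pads are 22 mm wide; open, the fingers measure 114 mm over their backs; the gripper's body (76 mm by 85 mm) begins 54 mm behind the grasp point. The pads swing forward as they close: fully open they stand 13 mm farther back than shut.
Start: joints at [-1.032, 0.507, -0.238, 1.5, 0.126, 1.149, -0.155], TCP at [0.262, 0.567, 0.25] pointing down, gripper open.
Joint ranges: [-3.08, 3.08], [-0.24, 2.05], [-1.43, 1.35], [0, 2.5], [-1.52, 4.66], [0.17, 1.96], [-2.89, 2.89]. Speed limits (rad/s): [2.39, 2.39, 3.14, 3.14, 3.14, 3.14, 3.14].

### API

Orientations are given as a 3x3 rotation matrix whose columns are the frame's x, y, z axes.
In Python, from plant import goto, movel, movej, set_gripper, dwell, inverse_kinematics, snapshot, get_calibration, IKError, hand_in, current_time, current_joints, current_dq, current_joint_efforts, current_position, current_eef_rot, current_ft_force, current_ft_torque, current_width, current_gripper_force gives the robot as it stands. Calls block until the motion is done:
- goto(position, orientation): joint-space move of the TCP to a pose.
- movel(position, frame=None, max_speed=0.15, stop_force=None): straight line of the TCP; frame=None keeps the orientation; max_speed is the mean speed in m/s. With stop_force (N) it stops when the force on the tool has changed by that much, and returns True; else False.
- movej(angles): joint-space move.
- set_gripper(opening, newtons=None): finger opening in m; newtons is the grip in N (None keeps the last); returns when the fingers have stopped.
- dwell(seconds).
- inverse_kinematics(position, orientation): joint angles nearest the present ones, or None.
- snapshot(name): name is "scene" or "top" or "wrist"; returns the picture (480x640x3 uint8, red, green, blue); there is no depth.
- get_calibration(name): a dict with "fx", "fy", "cx", "cy" (pixels), "rvec" (rotation vector, rad) and "tvec" (3), from world to camera coordinates, as OpenCV has them; the wrist camera has in their place "mount" (4x4, takes a point from camera to tool coordinates, whose origin is the TCP and whose axes are the flange's). Camera axes: x right, y down, z forward; pixel columns grow to the right and rows downward; lengths in m; the calibration is good to about 2 mm. The wrist camera is an equidistant fisheye: a pixel r from the principal point sees the ray r / f radians off the axis. A picture is of the moment at which its call begins: read the wrist's pose just before it. get_calibration takes no time and is no camera call.
A pose or a line that the arm cannot do raises IKError and nothing moves.
- hand_in(): hands the job in; it is judged then, once.
Readings, each from a call of its own:
- current_time(): time.
- current_joints(): joint angles.
- current_dq(): joint speeds.
- current_joint_efforts(): joint torques, N m.
- current_position(): TCP position.
- current_eef_rot(): TCP orientation.
- current_ft_force(): force on the tool from outside, world axes, zero at the start.
- current_ft_torque(): the same for the moment, N m.
- current_width(): finger opening in m.
- current_gripper_force(): force on a finger pad.
Only numpy, scipy, OpenCV 4.12 (cv2) and the standard library are available. Lean on these libraries where they do the work, as an engineer would, in place of code of your own. Each camera call takes 0.05 s, during which the arm holds its last target. There are 200 camera calls.

### The job

Show a trainee which drops go into which sample cup, by pointing only: bring the fingertips down to 1 to 4 cm straight above the tip of the small dropper bottle (the shortest of the three in the tray) and stay there for two seconds, then point in the same way, for two seconds, straight above the middle of the tall open cup's mouth (the one without a lid). Do not touch, move or lift any bottle, cup or the tray, and do not bring the fingers down over any of the other bottles or cups. Finish with the hand raised, fingertips at least 15 cm above the bench.

Things in the scene. Friction and masses are not known exactly. Their poses are not given: they have to be found in the camera images.
- small_bottle: the small dropper bottle, to be pointed at first: amber, yellowish body 25 mm across, 62 mm high to the tip of its black dropper cap; stands upright in the tray, in any of the three places. Origin: centre of its underside, z up
- bottle_tip (a point): the top of the small dropper bottle's cap, on its axis, 62 mm above its underside
- open_cup: the tall open sample cup, to be pointed at second: clear plastic, round, 55 mm across the rim, 66 mm high, no lid; stands upright on the bench to the right of the tray, in any of the three cup places. Origin: centre of its underside, z up
- cup_mouth (a point): the centre of the open cup's mouth, level with its rim, 66 mm above its underside
- tall_bottle_a: a larger dropper bottle, 31 mm across and 75 mm high, in the tray; leave alone. Origin: centre of its underside, z up
- tall_bottle_b: another larger dropper bottle, 31 mm across and 75 mm high, in the tray; leave alone. Origin: centre of its underside, z up
- lidded_cup: sample cup with its lid on, 64 mm across and 65 mm high, on the bench; leave alone. Origin: centre of its underside, z up
- low_cup: low white open cup, 63 mm across and 24 mm high, on the bench; leave alone. Origin: centre of its underside, z up
- tray: shallow white tray fixed to the bench, 95 x 205 mm, rim 16 mm high, floor 2 mm thick; the three bottles stand in a row along its length, about 60 mm apart. Origin: centre of its underside; y along its length, z up
Not all that is in view belongs to the job. What is shaped like the small_bottle but green or pink is not meant.

How it is judged:
On the way, in this order (a step that is already met when the one before it is completed fails the run):
1. the tool points at the small bottle: straight above its tip, TCP within 18 mm of its axis and 20 to 70 mm above the tip, for 1.5 s (horizontal distance between the grasp point and bottle_tip below 0.018 m and z of the grasp point in the frame of bottle_tip between 0.02 and 0.07 m), for 1.5 s.
2. then the tool points at the open cup: TCP within 18 mm of its axis and 20 to 70 mm above its rim, for 1.5 s (horizontal distance between the grasp point and cup_mouth below 0.018 m and z of the grasp point in the frame of cup_mouth between 0.02 and 0.07 m), for 1.5 s.
At the end, for the whole second after the job is handed in: Both were pointed at in order; the TCP is more than 160 mm above the bench; every bottle and cup stands upright (within 0.1 rad), at rest, within 8 mm of where it stood (height (world z) of the grasp point above 0.16 m and distance of each of small_bottle, open_cup, tall_bottle_a, tall_bottle_b, lidded_cup, low_cup from where it was at the start of the episode below 0.008 m and angle between each of small_bottle, open_cup, tall_bottle_a, tall_bottle_b, lidded_cup, low_cup's own z axis and vertical below 0.1 rad and linear speed of each of small_bottle, open_cup, tall_bottle_a, tall_bottle_b, lidded_cup, low_cup below 0.02 m/s); the robot touches nothing.
It fails at once if the robot touches a bottle, a cup or the tray (more than 0.3 N) (contact force between any of the fingers, the arm and small_bottle above 0.3 N or contact force between any of the fingers, the arm and open_cup above 0.3 N or contact force between any of the fingers, the arm and tall_bottle_a above 0.3 N or contact force between any of the fingers, the arm and tall_bottle_b above 0.3 N or contact force between any of the fingers, the arm and lidded_cup above 0.3 N or contact force between any of the fingers, the arm and low_cup above 0.3 N or contact force between any of the fingers, the arm and tray above 0.3 N).
It fails at once if a bottle or cup is moved more than 10 mm or tipped more than 0.2 rad (distance of any of small_bottle, open_cup, tall_bottle_a, tall_bottle_b, lidded_cup, low_cup from where it was at the start of the episode above 0.01 m or angle between any of small_bottle, open_cup, tall_bottle_a, tall_bottle_b, lidded_cup, low_cup's own z axis and vertical above 0.2 rad).
It fails at once if the fingers are brought down over another bottle or cup (TCP within 20 mm of its axis and less than 60 mm above its top) ((horizontal distance between the grasp point and tall_bottle_a below 0.02 m and z of the grasp point in the frame of tall_bottle_a below 0.135 m) or (horizontal distance between the grasp point and tall_bottle_b below 0.02 m and z of the grasp point in the frame of tall_bottle_b below 0.135 m) or (horizontal distance between the grasp point and lidded_cup below 0.02 m and z of the grasp point in the frame of lidded_cup below 0.125 m) or (horizontal distance between the grasp point and low_cup below 0.02 m and z of the grasp point in the frame of low_cup below 0.084 m)).
It also fails if it takes over 48 s, if anything falls off the work surface, if the arm or the gripper's body presses on something with over 40 N, if the wrist force passes 120 N, or if a joint passes its speed limit or range.

## Working session

There is one attempt and no reset: what is moved stays moved. The work goes in short steps, each a Python script; the robot and the scene stay as the last script left them, time stands still between calls to the robot, and variables do not carry over. Pictures are saved under pics/ and viewed, at most 10 in all, crops included, and the job is handed in when it is done.

```bash
mkdir -p pics; python3 - <<'E'
from plant import *
import cv2
for n in("scene","top"):
    cv2.imwrite(f"pics/{n}0.png",snapshot(n)[:,:,::-1]); print(n,get_calibration(n))
print(get_calibration("wrist"),current_time(),current_position(),current_eef_rot())
E
```

```text
scene {'fx': 489.03394511134945, 'fy': 489.03394511134945, 'cx': 325.3044563711048, 'cy': 239.81162583977928, 'rvec': array([ 0.85773875, -2.44950824,  1.15902839]), 'tvec': array([0.41576347, 0.23820645, 0.65590879])}
top {'fx': 586.6816060273732, 'fy': 586.6816060273732, 'cx': 321.6091028245475, 'cy': 240.07731565828524, 'rvec': array([ 2.09968701, -2.14977022,  0.18025066]), 'tvec': array([0.02654766, 0.52714538, 1.28518144])}
{'fx': 371.64829954431775, 'fy': 371.64829954431775, 'cx': 325.1783395609487, 'cy': 234.9014746326702, 'mount': array([[ 5.57532749e-04, -9.45157882e-01, -3.26613329e-01,
         8.46202475e-02],
       [ 9.99999346e-01,  8.52979314e-04, -7.61352078e-04,
        -1.14108656e-04],
       [ 9.98192331e-04, -3.26612691e-01,  9.45157740e-01,
        -1.23325843e-01],
       [ 0.00000000e+00,  0.00000000e+00,  0.00000000e+00,
         1.00000000e+00]])} 0.1 [0.26204573 0.56696011 0.24921325] [[-9.07782316e-01  4.19441152e-01 -6.21555702e-04]
 [ 4.19441610e-01  9.07781164e-01 -1.44675660e-03]
 [-4.25926938e-05 -1.57404638e-03 -9.99998760e-01]]
```

View pics/scene0.png

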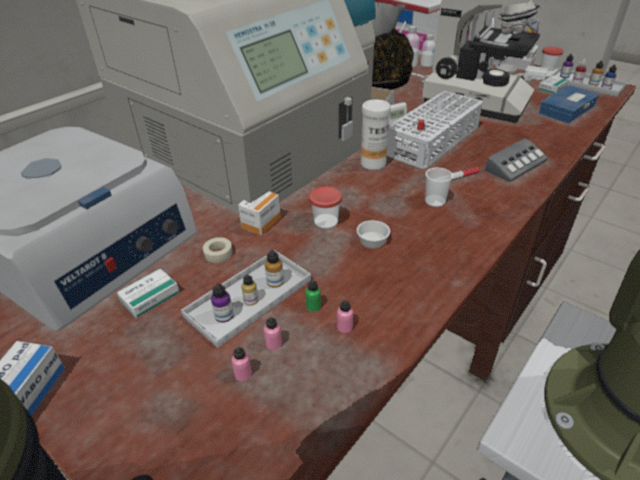

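View pics/top0.png

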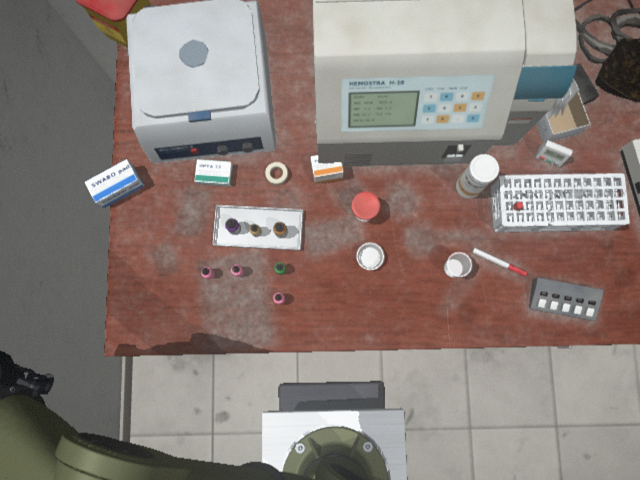

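Scene picture: a tray holds a purple bottle (219,302), a small amber one (249,290) and a taller amber one (274,268). The clear cup is at (437,187), the lidded cup at (326,207) and the low cup at (373,234). In the top picture the bottles are at (233,227), (255,229) and (280,229), and the clear cup is at (459,265).

Candidates for the small bottle (scene pixels):
- Small amber (249,290): chosen, because it is the shortest in the tray and yellowish.
- Tall amber (274,268) and purple (219,302): too tall.
- Green (314,296) and pink (345,317), (273,333), (241,364): wrong colour and outside the tray.

Candidates for the cup:
- Clear (437,187): chosen, because it is tall and has no lid.
- Red-lidded (326,207), low white (373,234) and TEST jar (374,134): not meant.

Next is one close crop to check both choices.

```bash
python3 - <<'E'
import cv2,numpy as np
s=cv2.imread("pics/scene0.png");t=cv2.imread("pics/top0.png")
c=lambda im,x,y,w,h:cv2.resize(im[y:y+h,x:x+w],(400,300),interpolation=cv2.INTER_NEAREST)
o=np.vstack([np.hstack([c(s,200,248,100,75),c(s,410,155,60,45)]),np.hstack([c(t,215,195,80,60),c(t,430,240,60,45)])])
cv2.imwrite("pics/crop1.png",o)
E
```

```text
(no output)
```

View pics/crop1.png

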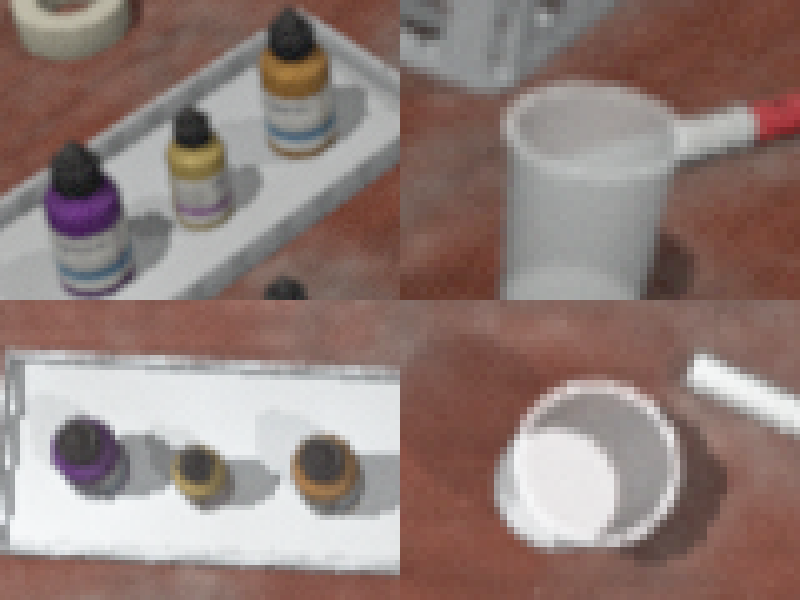

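The crop confirms both choices: the small yellow bottle stands in the middle of the tray with purple and tall amber on either side, and the cup is clear, open and empty. I'll triangulate the cap and rim from both views.

```bash
cat > geo.py <<'E'
import cv2,numpy as np
from plant import get_calibration
def ray(n,uv):
    c=get_calibration(n);R=cv2.Rodrigues(c["rvec"])[0]
    d=R.T@np.array([(uv[0]-c["cx"])/c["fx"],(uv[1]-c["cy"])/c["fy"],1]);return -R.T@c["tvec"],d/np.linalg.norm(d)
def plane(n,uv,z):
    o,d=ray(n,uv);return o+d*(z-o[2])/d[2]
def tri(a,b):
    (o1,d1),(o2,d2)=ray("scene",a),ray("top",b)
    s=np.linalg.lstsq(np.c_[d1,-d2],o2-o1,rcond=None)[0];p,q=o1+s[0]*d1,o2+s[1]*d2
    return (p+q)/2,np.linalg.norm(p-q)
E
python3 - <<'E'
from geo import *
im={n:cv2.imread(f"pics/{n}0.png") for n in("scene","top")}
def caps(n,x,y,w,h):
    m=(im[n][y:y+h,x:x+w].max(2)<85).astype(np.uint8)
    k,_,st,ce=cv2.connectedComponentsWithStats(m)
    return [(ce[i]+[x,y],st[i][:5]+[x,y,0,0,0]) for i in range(1,k) if st[i][4]>15]
S=caps("scene",205,245,85,70);T=caps("top",220,212,75,30)
S.sort(key=lambda a:a[0][0]);T.sort(key=lambda a:a[0][0])
for a in S+T:print(a)
for a,b in zip(S,T):
    print("cap mid",tri(a[0],b[0]), "cap top",tri((a[0][0],a[1][1]+1.),b[0]))
# cup rim: bright ring ellipse, read from mask and crop
for n,(x,y,w,h) in dict(scene=(424,164,28,20),top=(442,250,36,36)).items():
    g=im[n][y:y+h,x:x+w].astype(int); m=((g[:,:,0]>105)&(g.max(2)-g.min(2)<40)).astype(np.uint8)
    c=max(cv2.findContours(m,0,cv2.CHAIN_APPROX_NONE)[0],key=cv2.contourArea); print(n,np.add(cv2.boundingRect(c),(x,y,0,0)))
print("cup rim from crop",tri((438.5,174.3),(459.8,264.3)))
for nm,uv,z in(("lid",(367,206),.065),("low",(370.5,256),.024),("TESTjar",(484,168),.1),("analyser front foot",(400,165),0.),("strip",(570,300),.02)):print(nm,plane("top",uv,z))
E
```

```text
(array([219.19254658, 291.1552795 ]), array([213, 284,  16,  14, 161]))
(array([226.67857143, 301.67857143]), array([222, 297,   8,   9,  28]))
(array([232.83333333, 249.5       ]), array([232, 245,   3,  10,  24]))
(array([247.72972973, 280.05405405]), array([244, 275,   9,  10,  74]))
(array([272.19512195, 256.95934959]), array([267, 250,  12,  14, 123]))
(array([231.54545455, 223.43939394]), array([227, 220,  12,   8,  66]))
(array([254.17857143, 227.57142857]), array([252, 225,   6,   6,  28]))
(array([279.0625    , 226.79166667]), array([276, 223,   8,   8,  48]))
cap mid (array([0.57040135, 0.21853494, 0.05672399]), np.float64(0.003037705260429805)) cap top (array([0.56811698, 0.21687147, 0.07020629]), np.float64(0.004556732244056335))
cap mid (array([ 0.58292306,  0.18431771, -0.00543504]), np.float64(0.030880124124574342)) cap top (array([0.58132819, 0.18347457, 0.00381515]), np.float64(0.031692050663725276))
cap mid (array([0.58037515, 0.13201888, 0.07635405]), np.float64(0.06861343848980372)) cap top (array([0.57890782, 0.1315835 , 0.08436319]), np.float64(0.06913174345570244))
scene [425 167  27  17]
top [444 252  28  26]
cup rim from crop (array([ 0.46370016, -0.29075572,  0.06433138]), np.float64(0.0027858224415324337))
lid [ 0.60014371 -0.09038215  0.065     ]
low [ 0.49184482 -0.09719126  0.024     ]
TESTjar [ 0.67190137 -0.35054344  0.1       ]
analyser front foot [ 0.71474036 -0.1781418   0.        ]
strip [ 0.380769   -0.54530362  0.02      ]
```

Noise blobs got mispaired with the caps, so I'll pair the small cap correctly. Then I'll take a wrist look from above it before descending.

```bash
python3 - <<'E'
from geo import *
from plant import *
for n,a,t,b in(("purple",(219.2,291.2),(218.9,285),(231.5,223.4)),("small",(247.7,280.05),(247.4,276),(254.2,227.6)),("amber",(272.2,257),(272,251),(279.1,226.8))):
    print(n,tri(a,b),tri(t,b))
p,_=tri((247.4,276),(254.2,227.6))
R=np.array([[-1,0,0],[0,1,0],[0,0,-1.]])
P=np.array([p[0],p[1],.25])
set_gripper(0.0)
goto(P,R); print(current_time(),current_position(),current_joints(),current_width())
for z in(.11,):print(inverse_kinematics([p[0],p[1],z],R),inverse_kinematics([.464,-.291,.11],R))
np.savez("w.npz",p=current_position(),R=current_eef_rot())
cv2.imwrite("pics/w1.png",snapshot("wrist")[:,:,::-1])
E
```

```text
purple (array([0.57044878, 0.21859527, 0.05665768]), np.float64(0.0028806892823656834)) (array([0.56832645, 0.2170808 , 0.07021236]), np.float64(0.004865148791215573))
small (array([0.56081525, 0.16772086, 0.04837148]), np.float64(0.0019604868180861227)) (array([0.55955202, 0.16709392, 0.05759152]), np.float64(0.0035200231291328096))
amber (array([0.55906238, 0.11004985, 0.05983021]), np.float64(0.002245903692349915)) (array([0.55704302, 0.10956484, 0.07370286]), np.float64(0.00425627018648589))
2.675 [0.5591894  0.1684904  0.25005373] [-0.17996937  0.44337098 -0.236203    1.61250047  0.11210641  1.09885743
  1.12724887] -6.447912541386047e-05
[-0.19911032  0.58922595 -0.20837794  1.78996655  0.16433122  0.7792418
  1.08023886] [ 0.61267833  0.5421703  -0.14648204  1.88697983  0.11441104  0.72044011
  1.97161568]
```

View pics/w1.png

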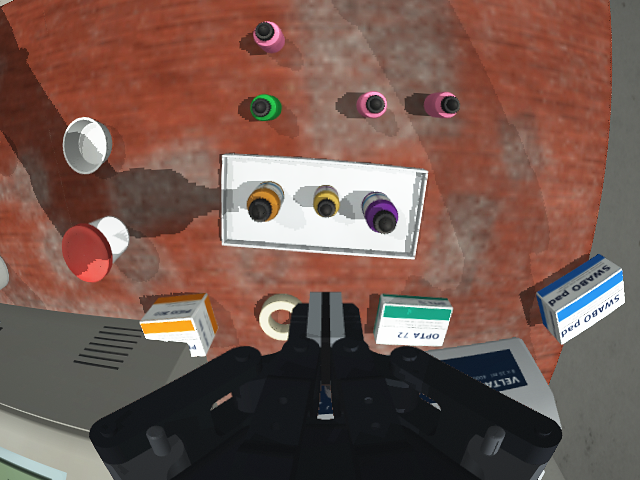

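The wrist picture shows the small yellow bottle's cap at (326,207), tall amber at (260,208) and purple at (384,222). I'll cross-check the positions by intersecting the wrist ray with the top-view ray.

```bash
cat >> geo.py <<'E'
def wray(uv,p,R):
    c=get_calibration("wrist");M=c["mount"];d=np.array([uv[0]-c["cx"],uv[1]-c["cy"]])
    r=np.linalg.norm(d);a=r/c["fx"];v=np.r_[d/r*np.sin(a),np.cos(a)]
    return p+R@M[:3,3],R@(M[:3,:3]@v)
def meet(a,b):
    (o1,d1),(o2,d2)=a,b
    s=np.linalg.lstsq(np.c_[d1,-d2],o2-o1,rcond=None)[0];p,q=o1+s[0]*d1,o2+s[1]*d2
    return (p+q)/2,np.linalg.norm(p-q)
E
python3 - <<'E'
from geo import *
w=np.load("w.npz")
for n,uv,h,s,t in(("small",(326,208),.064,(247.4,276),(254.2,227.6)),("amber",(260,209),.077,(272,251),(279.1,226.8)),("purple",(385,222),.077,(218.9,285),(231.5,223.4))):
    r=wray(uv,w["p"],w["R"]);o,d=r
    print(n,"wrist@h",o+d*(h-o[2])/d[2],"top@h",plane("top",t,h),"scene@h",plane("scene",s,h),"w+s",meet(r,ray("scene",s)))
E
```

```text
small wrist@h [0.55680226 0.16911904 0.064     ] top@h [0.5568382 0.1651668 0.064    ] scene@h [0.55570963 0.17222293 0.064     ] w+s (array([0.55822335, 0.16951803, 0.06044207]), np.float64(0.0012074073104571526))
amber wrist@h [0.55410423 0.11408422 0.077     ] top@h [0.55462763 0.10799813 0.077     ] scene@h [0.55617229 0.11312514 0.077     ] w+s (array([0.55374321, 0.11480022, 0.07941244]), np.float64(0.0007898372162999748))
purple wrist@h [0.56520987 0.21875132 0.077     ] top@h [0.56500662 0.21429793 0.077     ] scene@h [0.56453624 0.22231949 0.077     ] w+s (array([0.56698073, 0.21986279, 0.07337259]), np.float64(0.001563299706363857))
```

All views agree on the small bottle tip at about (0.557, 0.169, 0.062). I'll point at it, rise, then move above the cup and look.

```bash
python3 - <<'E'
from geo import *
from plant import *
R=np.array([[-1,0,0],[0,1,0],[0,0,-1.]])
movel([.557,.1685,.25],R); movel([.557,.1685,.107],R); dwell(2.3); print(current_position(),current_ft_force())
movel([.557,.1685,.25]); goto([.464,-.291,.25],R)
print(current_time(),current_position())
np.savez("w2.npz",p=current_position(),R=current_eef_rot())
cv2.imwrite("pics/w2.png",snapshot("wrist")[:,:,::-1])
E
```

```text
[0.55699509 0.16854105 0.10699354] [ 0.23694227 -1.19642941 -0.12386035]
9.1917 [ 0.46488249 -0.28968822  0.24996759]
```

View pics/w2.png

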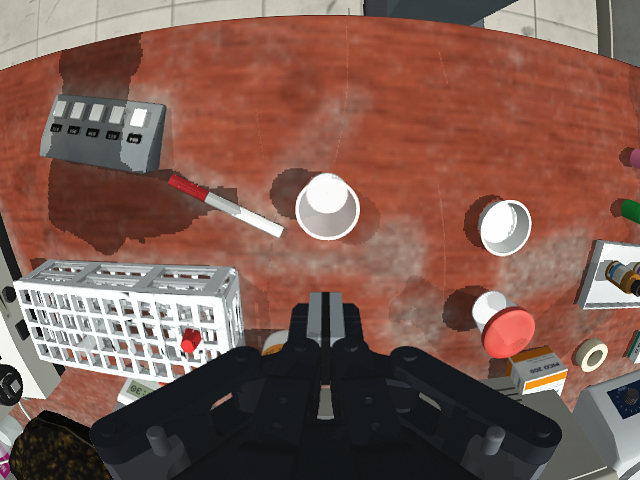

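The wrist picture shows the open cup alone, with its rim circle spanning about x 296–360 and y 178–240, centred near (328,209). The path down is clear. I'll compute the centre, then point, rise and finish.

```bash
python3 - <<'E'
from geo import *
from plant import *
w=np.load("w2.npz");r=wray((328,208.5),w["p"],w["R"]);o,d=r
a=o+d*(.066-o[2])/d[2];b,g=meet(r,ray("scene",(438.5,174.3)));c=plane("top",(459.8,264.3),.066)
print(a,b,g,c)
m=np.mean([a[:2],b[:2],c[:2]],0)
assert max(np.linalg.norm(v[:2]-m) for v in(a,b,c))<.007 and abs(b[2]-.066)<.01
R=np.array([[-1,0,0],[0,1,0],[0,0,-1.]])
movel([*m,.25],R); movel([*m,.110],R); dwell(2.3); print(current_position(),current_ft_force())
movel([*m,.25]); dwell(.3); print(current_time(),current_position())
cv2.imwrite("pics/s2.png",snapshot("scene")[:,:,::-1])
d=cv2.absdiff(cv2.imread("pics/s2.png"),cv2.imread("pics/scene0.png")).max(2)
print("change at tray",np.percentile(d[240:345,180:315],[50,95,100]))
print(hand_in())
E
```

```text
[ 0.46247208 -0.28737214  0.066     ] [ 0.46299838 -0.28721863  0.06627363] 0.001198795751790107 [ 0.46219713 -0.29091442  0.066     ]
[ 0.46256136 -0.28850452  0.10999368] [-0.11442617 -0.40268392  0.52678498]
14.2583 [ 0.46241102 -0.28841419  0.24949399]
change at tray [ 6. 16. 32.]
the job is handed in; nothing more can be done
None
```

I pointed at the small amber bottle's tip for 2.3 s, then at the open cup's mouth for 2.3 s (fingertips about 2.5 cm above each), raised the hand to about 25 cm and handed in at about 14 s; the planned path touched nothing, a before/after image check found no movement in the tray, and no verdict was returned.

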